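Vent and unload the instrument steriliser

ROBOT

A 7-joint arm with a two-finger parallel gripper is mounted at the origin on the work surface. World frame = base frame: x ahead of the robot, y to its left, z up, the work surface at z = 0. Lengths are in mm, angles in rad, forces in N, time in s.
With the tool pointing down it reaches from about 350 to 900 mm from the base axis. Payload 19.9 kg.
Tool frame: the origin (TCP) lies midway between the tips of the shut fingers; the grasp point (between the pads) lies robot.pinch_z behind it (robot.pinch_z is the distance from the TCP to the grasp point, in mm); z points along the fingers, y is the line along which they close (so a half turn about z gives the same grasp; the last joint's range is limited). The gripper opens to 85 mm and grips with 20 to 120 N. Pads are 22 mm wide; open, the fingers measure 114 mm over their backs; the gripper's body (76 mm by 85 mm) begins 54 mm behind the grasp point. The pads swing forward as they close: fully open they stand 13 mm farther back than shut.
Start: joints at [1.244, 0.417, -0.01, 1.614, 0.005, 1.111, -0.053], TCP at [176.198, -599.629, 231.26] pointing down, gripper open.
Joint ranges: [-2.81, 2.81], [-0.39, 2.02], [-1.27, 1.25], [0.06, 2.57], [-1.19, 4.33], [0.19, 2], [-2.82, 2.82]. Speed limits (rad/s): [1.89, 1.89, 2.39, 2.39, 3.01, 3.01, 3.01].

INTERFACE

Orientations are given as a rotation vector (axis times angle).
In Python, from rig import robot, camera, workorder gives the robot as it stands. The module is installed in compiled form; this text tells all that it offers.
- The arm moves only by the shell command python3 -m crank 'ROWS' [FORCE]. ROWS is JSON, a list of rows, each a list of 3 entries, a list of its own where there are three numbers: the shift along the world's x, y, z in mm, then the turn about the world's z in degrees, then the opening, from 0 (shut) to 1 (fully open). In form: [[[x, y, z], spin, claw], ...]. A call has 1 to 8 rows; each row is the pose to reach, as a shift and turn from the pose commanded when the call began; what a row does not reach only later rows make up. A row lasts 1/8 s, in which the tool goes at most 62.5 mm and 10.7 degrees, less where a joint would pass 70% of its speed; a pose out of reach is approached as far as the arm can. A call with a gripper value outside its range is refused whole. The fingers move at their own pace and stop on an object; FORCE is the grip in N (left out, the last holds). Time passes only in rows, so rows that repeat a pose let the fingers close. It gives the time, the measured TCP pose, the force, the opening and the grip force at its end, in the units of the state.
- robot.read_state(): the state, without advancing time (a new reading comes with each control period).
- camera(name): name is "scene" or "top"; returns a dict with "pixels" (384x512x3 uint8, red, green, blue), "vfov" (degrees; the focal length in pixels is half the picture's height over the tangent of half this angle, whatever the lens; pixels are square), "cx", "cy" (the principal point, pixels), "R" (3x3) and "t" (3): a world point X has camera coordinates R X + t. Camera axes: x right, y down, z forward; pixel columns grow to the right and rows downward; lengths in mm; the calibration is good to about 2 mm. A picture is of the moment at which its call begins. There is no depth.
- workorder.close_job(): hands the job in; it is judged then, once.
The state is a dict: "time_s": time; "qpos": joint angles; "dq": joint speeds; "joint_efforts": joint torques, N m; "tcp_pos": TCP position; "eef_rot": TCP orientation; "force": force on the tool from outside, world axes, zero at the start; "wrist_torque": the same for the moment, N m; "grip_width": opening from 0.0 (shut) to 1.0 (fully open); "gripper_force": force on a finger pad.
Only numpy, scipy, OpenCV 4.12 (cv2) and the standard library are available. Lean on these libraries where they do the work, as an engineer would, in place of code of your own. Each camera call takes 0.05 s, during which the arm holds its last target. There are 200 camera calls.

TASK

The sterilising cycle on the nail bar is over. First swing the steriliser's side lever to the vent position (standing straight up, in line with the long middle mark) and leave it there; then lift the lid back until it rests on its stop, without letting it bang, and leave it open. Take the foot file out and set it down gently, working side up, flat on the floor of the steel tray, clear of the rim, without disturbing the other things on the table.

Things in the scene. Friction and masses are not known exactly. Their poses are not given: they have to be found in the camera images.
- steriliser: white box with a hinged aluminium lid, fixed. Origin on the table, mid footprint; local -x is its front, +x its hinge side, z up. Box 160 (x) x 220 (y) x 75 mm tall, centred at y = +25 mm, walls 5 mm, inner floor 20 mm above the table (well 150 x 210, 55 deep). Grey lever housing 120 x 50 x 45 mm tall on its right (y -85 to -135). Two steel posts behind, 125 mm high, are the lid's stop
- lid (a joint): lid angle, rad: 0 shut, 1.65 resting on its stop (just past upright). It turns about the local y axis through point lid_hinge at the far top edge of the box; a stiff hinge, it stays where it is left. The lid is an 8 mm plate 160 x 220 mm, 0.35 kg
- lid_hinge (a point): middle of the lid's hinge line: local (80, 25, 75.5) mm in the steriliser's frame
- lid_handle (a point): middle of the lid's handle, a black round bar 12 mm thick, 100 mm long along the steriliser's y, on two end struts. In the lid's frame (origin at the hinge, turning with the lid) it lies at (-190, 0, 40) mm: lid shut, it is 30 mm ahead of the lid's front edge and 115 mm above the table. Can be pinched from above across the bar
- lever (a joint): lever angle, rad: 0 leaning towards the front by 0.65 rad, 0.65 straight up (the vent position, long middle mark), 1.3 leaning to the hinge side; it turns about the steriliser's y axis, and stays where it is left (about 2 N at the ball)
- lever_pivot (a point): lever's pivot: local (0, -115, 55) mm in the steriliser's frame
- lever_tip (a point): centre of the lever's black ball, 28 mm in diameter, 95 mm from the pivot; the rod is 12 mm thick. A grey dial disc (40 mm radius about the pivot, outside the lever at local y -127 to -135 mm) carries three raised dark marks on its edge, the long one straight up, its end 54 mm from the pivot
- foot_file: foot file in the steriliser under the lid, 170 mm long: black handle 20 mm wide, 16 tall (local x -85 to +3 mm), flat steel blade 42 mm wide, 6 thick (x +3 to +85), ribbed on its upper, working side. Origin at mid length on the underside; x towards the blade, z up; 0.12 kg, centre of mass at x = -7 mm. Best gripped across the handle near x = -20 mm
- tray: shallow steel tray, fixed, 250 mm (x) by 170 mm (y), rim 14 mm tall, walls and floor 4 mm thick. Origin at the middle of its underside on the table, x along its length
- polish_bottle: bystander, leave alone: small amber nail-varnish bottle with a black cap, 34 mm wide, 85 mm tall, standing in front of the steriliser; origin at the centre of its underside
- cream_jar: bystander, leave alone: white screw-top jar, 64 mm wide, 55 mm tall, standing beyond the tray; origin at the centre of its underside
- buffer_block: bystander, leave alone: white nail-buffer block, 95 x 30 x 26 mm, lying beyond the tray; origin at the centre of its underside
- pump_bottle: bystander, leave alone: green lotion bottle with a white pump, 64 mm wide, 183 mm tall; origin at the centre of its underside
- carton: bystander, leave alone: plain cardboard carton, 50 x 50 x 120 mm, standing; origin at the centre of its underside
- brush_cup: bystander, leave alone: white ceramic cup, 72 mm wide, 90 mm tall, at the back; origin at the centre of its underside

How it is judged:
By the outcome, as a careful person would: the job done as asked, in the order asked, and still so for the second after the job is handed in, with the robot touching nothing.
It also fails if it takes over 69 s, if anything falls off the work surface, if the arm or the gripper's body presses on something with over 40 N, if the wrist force passes 120 N, or if a joint passes its speed limit or range.

## Working session

There is one attempt and no reset: what is moved stays moved. The work goes in short steps, Python scripts to look and compute and a shell command to move; the robot and the scene stay as the last step left them, time stands still between calls to the robot, and variables do not carry over. Pictures are saved under pics/ and viewed, at most 13 in all, crops included, and the job is handed in when it is done.

```bash
mkdir -p pics; cat > h.py <<'E'
import numpy as np, cv2
from rig import robot, camera, workorder
def K(c):
    f=c["pixels"].shape[0]/2/np.tan(np.radians(c["vfov"])/2); return f
def ray(c,u,v):
    R=np.array(c["R"]);t=np.array(c["t"]);f=K(c)
    d=R.T@np.array([(u-c["cx"])/f,(v-c["cy"])/f,1]); return -R.T@t,d
def onz(c,u,v,z):
    o,d=ray(c,u,v); return o+d*(z-o[2])/d[2]
def tri(c1,p1,c2,p2):
    A=[];b=[]
    for c,p in((c1,p1),(c2,p2)):
        o,d=ray(c,*p);d=d/np.linalg.norm(d);M=np.eye(3)-np.outer(d,d);A.append(M);b.append(M@o)
    x=np.linalg.lstsq(np.vstack(A),np.hstack(b),rcond=None)[0]
    return x
def proj(c,X):
    q=np.array(c["R"])@np.array(X)+np.array(c["t"]);f=K(c);return c["cx"]+f*q[0]/q[2],c["cy"]+f*q[1]/q[2]
def save(c,n,box=None,s=1):
    im=c["pixels"][:,:,::-1]
    if box: im=im[box[1]:box[3],box[0]:box[2]]
    cv2.imwrite("pics/"+n,cv2.resize(im,None,fx=s,fy=s,interpolation=cv2.INTER_CUBIC))
E
python3 - <<'E'
from h import *
for n in("scene","top"):
    c=camera(n);save(c,n+"0.png",s=1.5);print(n,c["vfov"],c["cx"],c["cy"],-np.array(c["R"]).T@c["t"],np.round(c["R"],3).tolist())
s=robot.read_state();print(s,robot.pinch_z)
E
```

```text
scene 46.174887651041814 254.5518920180031 192.40762763812066 [1082.81077563 -757.02041729  918.95652839] [[0.818, 0.575, 0.018], [0.391, -0.533, -0.75], [-0.421, 0.621, -0.661]]
top 54.26135508096651 257.11890517453816 184.35101417514448 [ 331.1099374     2.03795898 1295.29585772] [[0.025, -1.0, 0.003], [-0.981, -0.025, -0.194], [0.194, 0.002, -0.981]]
{'time_s': 0.1, 'qpos': array([ 1.24349869,  0.41791171, -0.01029155,  1.6140802 ,  0.00467475,
        1.11074023, -0.05300103]), 'dq': array([-1.66842861e-03, -2.60669398e-03,  3.29562985e-05, -1.01812594e-03,
        1.25295126e-03,  5.84045887e-04, -3.66642045e-04]), 'joint_efforts': array([ 1.99996553e-03, -8.65814352e+01,  6.81169778e-01, -4.35633302e+01,
        1.92969153e-02,  4.95567583e-03, -1.43835757e-05]), 'tcp_pos': array([ 176.10617846, -599.35407795,  230.73869209]), 'eef_rot': array([-3.10849356e+00, -4.47224891e-01,  3.55705940e-04]), 'force': array([ 0.40689576,  1.29582921, -0.24314703]), 'wrist_torque': array([ 0.02943684,  0.0006597 , -0.07581125]), 'gripper_force': 0.0, 'grip_width': 0.9982725152827462} 18.700000000000003
```

View pics/scene0.png

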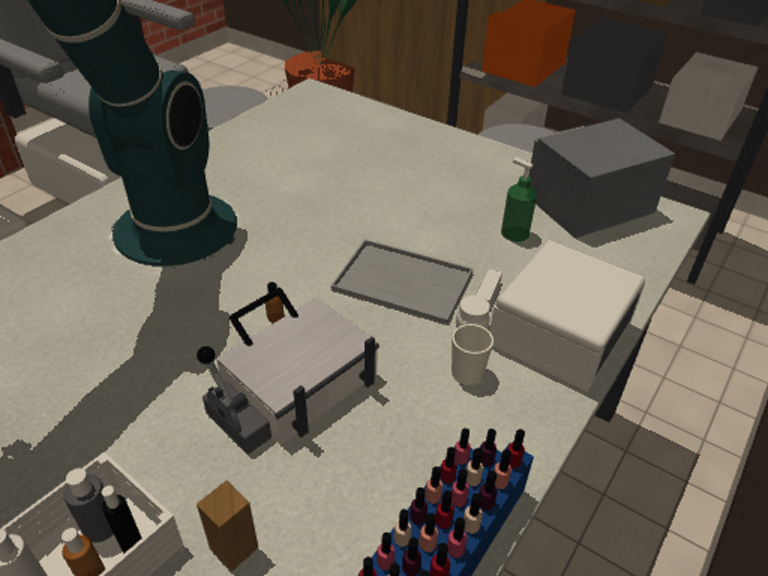

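View pics/top0.png

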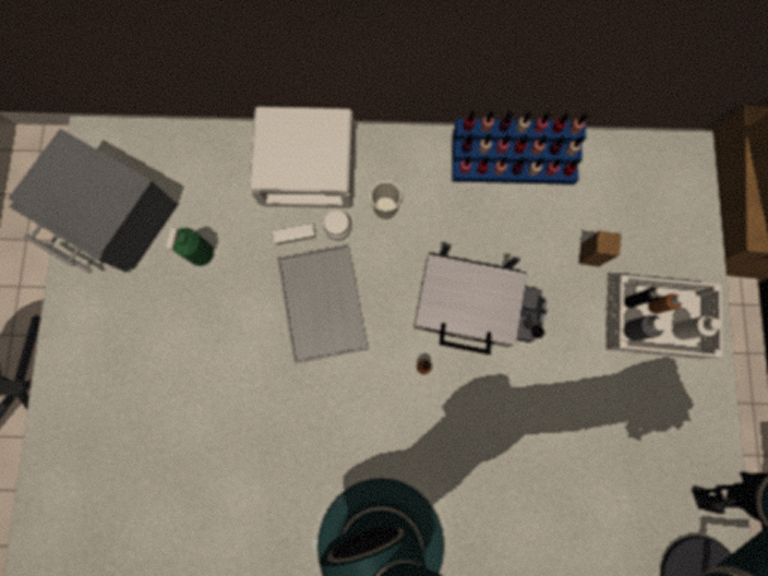

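The scene view (1.5x) shows the lid near (300,355), lever ball at (206,355), handle (258,310) and tray (405,280). In the top view (1.5x) the lid corners are about (430,254), (526,268), (514,346), (415,328), the ball (537,330) and the tray (323,303). I'll zoom in for exact points.

```bash
python3 - <<'E'
from h import *
import pickle
cs={n:camera(n) for n in("scene","top")}
pickle.dump(cs,open("c0.pkl","wb"))
a=cs["scene"]["pixels"][180:310,125:265,::-1]; b=cs["top"]["pixels"][155:255,265:375,::-1]
A=cv2.resize(a,(400,372),interpolation=cv2.INTER_CUBIC);B=cv2.resize(b,(400,364),interpolation=cv2.INTER_CUBIC)
B=cv2.copyMakeBorder(B,0,8,0,0,cv2.BORDER_CONSTANT)
cv2.imwrite("pics/z1.png",cv2.convertScaleAbs(np.hstack([A,B]),alpha=1.5))
# tray by mask in top
for n,(x0,y0,x1,y1) in dict(top=(170,150,255,250),scene=(210,150,325,225)).items():
    im=cv2.cvtColor(cs[n]["pixels"],cv2.COLOR_RGB2GRAY)[y0:y1,x0:x1]
    bg=np.median(im[:4]);m=(im<bg-(22 if n=="top" else 30)).astype(np.uint8)
    m=cv2.morphologyEx(m,cv2.MORPH_CLOSE,np.ones((5,5)))
    k=max(cv2.findContours(m,0,2)[0],key=cv2.contourArea)
    ap=cv2.approxPolyDP(cv2.convexHull(k),4,True)[:,0]+[x0,y0]
    print(n,bg,cv2.contourArea(k),ap.tolist(),[onz(cs[n],u,v,14).round(0)[:2].tolist() for u,v in ap])
E
```

```text
top 157.0 3602.0 [[234, 150], [245, 231], [197, 241], [185, 171], [216, 153]] [[706.0, 89.0], [421.0, 41.0], [383.0, 203.0], [625.0, 258.0], [693.0, 153.0]]
scene 162.0 3480.5 [[220, 191], [243, 160], [315, 180], [324, 208], [324, 224], [303, 224]] [[417.0, 37.0], [382.0, 204.0], [625.0, 255.0], [710.0, 158.0], [742.0, 99.0], [694.0, 64.0]]
```

View pics/z1.png

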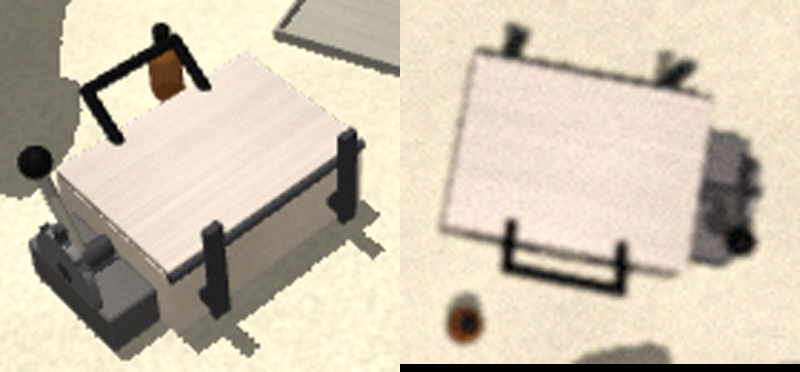

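The crop shows the scene view on the left: ball (35,161), lid corners (58,175), (250,55), (362,145), (170,275), handle bar (85,90)–(172,42). In the top view on the right (subtracting 400): ball (340,241), lid corners (75,48), (312,97), (283,274), (40,230), bar (108,268)–(222,290).

```bash
python3 - <<'E'
from h import *
import pickle
cs=pickle.load(open("c0.pkl","rb"));S,T=cs["scene"],cs["top"]
s=lambda u,v:((u+.5)/2.857-.5+125,(v+.5)/2.862-.5+180)
t=lambda u,v:((u+.5)/3.636-.5+265,(v+.5)/3.64-.5+155)
P=dict(ball=((35,161),(340,241)),FR=((58,175),(283,274)),FL=((250,55),(40,230)),HL=((362,145),(75,48)),HR=((170,275),(312,97)),hR=((85,90),(222,290)),hL=((172,42),(108,268)))
X={}
for k,(a,b) in P.items():
    X[k]=tri(S,s(*a),T,t(*b)); print(k,X[k].round(1),np.round(proj(S,X[k])-np.array(s(*a)),1),np.round(proj(T,X[k])-np.array(t(*b)),1))
# fit rigid yaw pose
loc=dict(ball=(-95*np.sin(.65),-115,55+95*np.cos(.65)),FR=(-80,-85,83),FL=(-80,135,83),HL=(80,135,83),HR=(80,-85,83),hR=(-110,-25,115),hL=(-110,75,115))
from scipy.optimize import least_squares
def w(p,l): c,q=np.cos(p[2]),np.sin(p[2]); return np.array([p[0]+c*l[0]-q*l[1],p[1]+q*l[0]+c*l[1],l[2]])
def res(p):
    r=[]
    for k,(a,b) in P.items():
        x=w(p,loc[k]); r+=list(np.array(proj(S,x))-s(*a))+list(np.array(proj(T,x))-t(*b))
    return r
f=least_squares(res,[500,-200,-.15],x_scale=[10,10,.1]);print(f.x,np.round(f.fun,1))
for n,l in dict(ball0=loc["ball"],pivot=(0,-115,55),balltop=(0,-115,150),handle=(-110,25,115.5),hinge=(80,25,75.5)).items(): print(n,w(f.x,l).round(1))
# tray corners & bottle etc
for c,n,pts in ((T,"T",[(351/1.5,245/1.5),(368/1.5,349/1.5),(296/1.5,361/1.5),(278/1.5,257/1.5)]),(S,"S",[(448/1.5,321/1.5),(332/1.5,288/1.5),(366/1.5,241/1.5),(472/1.5,269/1.5)])):
    q=np.array([onz(c,u,v,14)[:2] for u,v in pts]);print(n,q.round(0).tolist(),q.mean(0).round(1))
tp=[(351,245),(368,349),(296,361),(278,257)];sp=[(472,269),(448,321),(332,288),(366,241)]
print("tray tri",[tri(S,np.array(b)/1.5,T,np.array(a)/1.5).round(0).tolist() for a,b in zip(tp,sp)])
print("bottle",tri(S,s(161,32),T,t(65,322)))
E
```

```text
ball [ 451.8 -312.2  137.9] [ 0.6 -0. ] [0.3 0.3]
FR [ 428.4 -276.8   74.6] [ 0.1 -0. ] [0.1 0.1]
FL [463.9 -57.6  75.1] [-0.8  0.1] [-0.5 -0.5]
HL [627.5 -90.6  78.6] [ 1.2 -0.2] [0.6 0.7]
HR [ 587.5 -305.3   83.2] [ 0.7 -0.1] [0.4 0.4]
hR [ 409.2 -214.7  119.1] [ 0.5 -0. ] [0.3 0.3]
hL [ 425.6 -117.4  115.3] [ 0.5 -0.1] [0.3 0.3]
[ 5.23112727e+02 -2.08584106e+02 -1.70540576e-01] [-0.4  1.2 -0.3  2.1 -0.5 -1.6  1.2 -0.6 -1.  -0.7  1.  -1.8  0.7 -2.2
  0.3  1.2  0.6  0.2  0.6  0.4  1.1  1.3 -0.  -0.1  1.4  0.  -0.1 -0.3]
ball0 [ 446.9 -312.2  130.6]
pivot [ 503.6 -321.9   55. ]
balltop [ 503.6 -321.9  150. ]
handle [ 419.  -165.3  115.5]
hinge [ 606.2 -197.5   75.5]
T [[657.0, 88.0], [416.0, 40.0], [385.0, 201.0], [624.0, 257.0]] [520.4 146.5]
S [[663.0, 92.0], [423.0, 35.0], [387.0, 203.0], [623.0, 257.0]] [524.  146.7]
tray tri [[658.0, 100.0, 128.0], [525.0, 103.0, -70.0], [358.0, 186.0, -113.0], [528.0, 157.0, 149.0]]
bottle [379.23606911 -84.07041738  80.34964679]
```

```bash
python3 -m crank '[[[35,36,0],-4,0.9],[[75,79,-10],-10,0.8],[[115,120,-20],-16,0.7],[[155,163,-30],-22,0.6],[[195,205,-40],-26.2,0.6],[[235,247,-45],-26.2,0.6],[[273,287,-50],-26.2,0.6],[[273,287,-50],-26.2,0.6]]' 40
python3 - <<'E'
from h import *
s=robot.read_state();print(s["tcp_pos"],s["eef_rot"])
c=camera("scene");save(c,"s1.png",(110,130,290,310),3)
E
```

```text
time_s: 1.2
tcp_pos: [451.9, -308.7, 180.8]
eef_rot: [-3.129, 0.259, -0.0]
force: [-0.2, 0.1, 0.3]
grip_width: 0.599
gripper_force: 0.0
[ 451.90140188 -308.72789475  180.84290061] [-3.12932714e+00  2.58756682e-01 -2.88967058e-04]
```

View pics/s1.png

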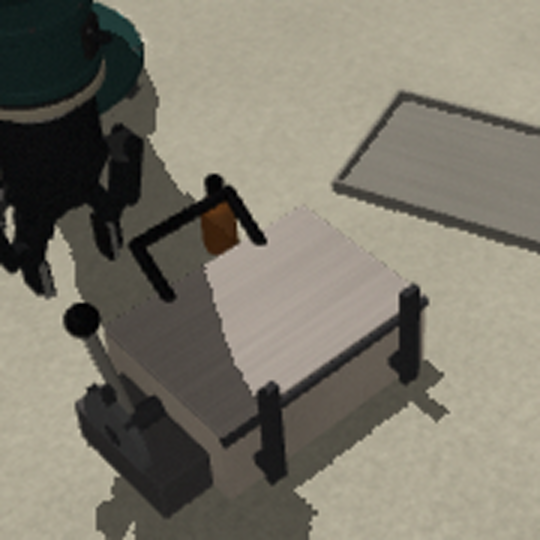

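The picture shows the open fingers (tips at (45,290) and (110,255)) centred above the ball (81,320). I'll descend and grip it.

```bash
python3 -m crank '[[[0,0,-20],0,0.6],[[0,0,-40],0,0.6],[[0,0,-55],0,0.6],[[0,0,-65],0,0.6],[[0,0,-65],0,0.6],[[0,0,-65],0,0.2],[[0,0,-65],0,0.2],[[0,0,-65],0,0.2]]' 30
```

```text
time_s: 2.25
tcp_pos: [449.3, -313.2, 116.9]
eef_rot: [3.129, -0.27, 0.001]
force: [-3.0, -3.0, 6.9]
grip_width: 0.301
gripper_force: 29.4
```

```bash
python3 -m crank '[[[6,-1,4.2],0,0.2],[[12,-2,7.8],0,0.2],[[24.5,-4.2,13.6],0,0.2],[[38,-6.5,17.5],0,0.2],[[47.3,-8.1,18.9],0,0.2],[[56.7,-9.8,19.4],0,0.2],[[56.7,-9.8,19.4],0,0.2],[[56.7,-9.8,19.4],0,0.2]]'
python3 - <<'E'
from h import *
a=camera("scene");b=camera("top")
A=cv2.resize(a["pixels"][200:310,115:225,::-1],(400,400),interpolation=cv2.INTER_CUBIC)
B=cv2.resize(b["pixels"][170:250,310:390,::-1],(400,400),interpolation=cv2.INTER_CUBIC)
cv2.imwrite("pics/l1.png",cv2.convertScaleAbs(np.hstack([A,B]),alpha=1.6))
E
```

```text
time_s: 3.25
tcp_pos: [505.8, -323.0, 135.5]
eef_rot: [3.13, -0.27, -0.001]
force: [-0.8, -6.1, -4.3]
grip_width: 0.31
gripper_force: 30.2
```

View pics/l1.png

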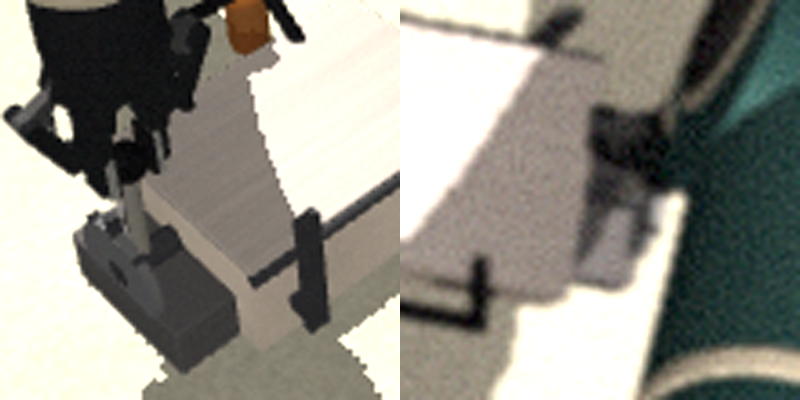

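The lever moved and stands near upright, with the ball at (130,160) between the fingers and the rod down to (140,255). I'll release, lift and measure the ball.

```bash
python3 -m crank '[[[0,0,0],0,0.5],[[0,0,0],0,0.6],[[0,0,0],0,0.6],[[0,0,20],0,0.6],[[0,0,50],0,0.6],[[-30,30,80],0,0.6],[[-70,70,90],0,0.6],[[-110,110,90],0,0.6]]'
python3 - <<'E'
from h import *
import pickle
a=camera("scene");b=camera("top");pickle.dump((a,b),open("c1.pkl","wb"))
A=cv2.resize(a["pixels"][210:290,125:205,::-1],(400,400),interpolation=cv2.INTER_CUBIC)
B=cv2.resize(b["pixels"][170:250,310:390,::-1],(400,400),interpolation=cv2.INTER_CUBIC)
cv2.imwrite("pics/l2.png",cv2.convertScaleAbs(np.hstack([A,B]),alpha=2))
E
```

```text
time_s: 4.35
tcp_pos: [395.1, -211.3, 226.4]
eef_rot: [3.13, -0.269, 0.002]
force: [0.6, -0.1, 0.1]
grip_width: 0.603
gripper_force: 0.0
```

View pics/l2.png

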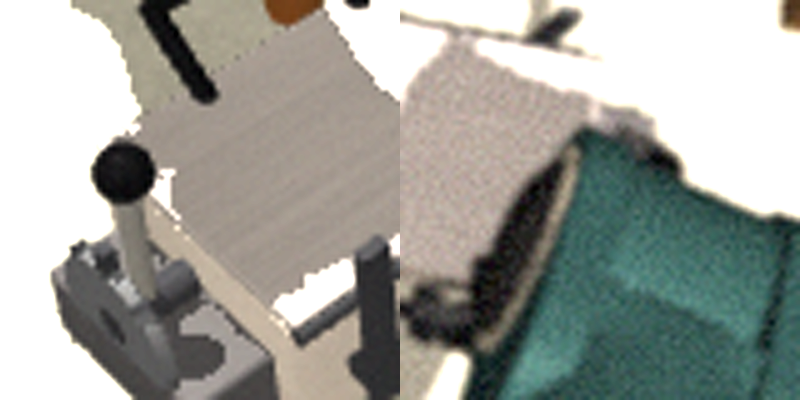

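The ball stands at (124,173) in the 5x scene crop, the rod's foot near (148,300) and the long mark near (107,253). The top camera is blocked by the arm, so I'll check against the vertical numerically.

```bash
python3 - <<'E'
from h import *
import pickle
a,b=pickle.load(open("c1.pkl","rb"))
g=cv2.cvtColor(a["pixels"],cv2.COLOR_RGB2GRAY)
m=(g[230:262,135:165]<45).astype(np.uint8)
n,l,st,ce=cv2.connectedComponentsWithStats(m);i=1+np.argmax(st[1:,4]);print("ball px",ce[i]+[135,230],st[i])
yaw=-.1705
for th in(.45,.55,.65,.75):
    e=np.array([np.cos(yaw),np.sin(yaw),0]);p=np.array([503.6,-321.9,55])+95*(np.sin(th-.65)*e+np.array([0,0,np.cos(th-.65)]));print(th,np.round(proj(a,p),1))
p=np.array([503.6,-321.9,55])
ca,sa=np.cos(yaw),np.sin(yaw)
for nm,l in dict(pivot=(0,-115,55),discpivot=(0,-135,55),markend=(0,-131,109),rodbase=(0,-115,90)).items():
    q=[523.1+ca*l[0]-sa*l[1],-208.6+sa*l[0]+ca*l[1],l[2]];u=np.array(proj(a,q));print(nm,u.round(1),((u-[125,210]+.5)*5-.5).round(0))
# rod centreline
rows=[]
for r in range(252,266):
    x=np.arange(140,165);v=g[r,140:165].astype(float);rows.append((r,v.astype(int).tolist()))
for r in rows: print(r)
E
```

```text
ball px [149.42276423 244.20325203] [  9   8  12  13 123]
0.45 [145.  240.8]
0.55 [147.3 242.5]
0.65 [149.7 244.6]
0.75 [152.2 247. ]
pivot [155.  271.2] [152. 308.]
discpivot [148.1 275.8] [118. 331.]
markend [146.3 260.2] [109. 253.]
rodbase [153.1 261.8] [143. 261.]
(252, [175, 175, 171, 168, 167, 167, 166, 94, 72, 62, 64, 61, 55, 55, 86, 88, 109, 84, 79, 137, 85, 74, 76, 74, 73])
(253, [171, 171, 170, 170, 173, 171, 170, 99, 72, 63, 62, 60, 58, 51, 84, 87, 88, 87, 80, 76, 140, 81, 75, 75, 76])
(254, [172, 171, 169, 170, 169, 169, 168, 131, 80, 62, 62, 61, 57, 52, 82, 87, 88, 88, 88, 81, 80, 81, 76, 75, 74])
(255, [171, 169, 173, 175, 175, 170, 171, 131, 79, 62, 64, 60, 58, 52, 70, 85, 86, 88, 87, 89, 128, 78, 81, 76, 74])
(256, [172, 171, 177, 179, 176, 169, 139, 97, 83, 61, 61, 60, 59, 55, 62, 83, 87, 87, 88, 89, 91, 86, 75, 81, 76])
(257, [167, 136, 170, 172, 168, 117, 79, 80, 78, 64, 61, 61, 60, 55, 64, 83, 84, 87, 86, 88, 90, 90, 106, 79, 80])
(258, [105, 45, 96, 109, 78, 65, 59, 77, 78, 68, 63, 62, 59, 57, 46, 53, 82, 88, 88, 89, 90, 90, 90, 93, 80])
(259, [37, 38, 64, 58, 51, 52, 53, 56, 77, 72, 62, 62, 60, 57, 52, 37, 53, 83, 87, 87, 87, 89, 90, 89, 92])
(260, [36, 58, 90, 59, 43, 49, 44, 32, 47, 78, 62, 64, 60, 58, 52, 41, 40, 52, 82, 87, 87, 88, 90, 89, 91])
(261, [50, 77, 93, 64, 26, 34, 24, 23, 47, 78, 64, 64, 63, 57, 52, 61, 78, 40, 58, 85, 85, 76, 88, 89, 91])
(262, [44, 43, 67, 93, 30, 23, 22, 23, 32, 76, 64, 64, 62, 60, 55, 60, 77, 42, 74, 59, 50, 51, 69, 89, 90])
(263, [46, 44, 46, 57, 26, 24, 23, 25, 26, 75, 69, 63, 61, 58, 56, 55, 77, 68, 57, 51, 52, 52, 52, 65, 90])
(264, [47, 45, 43, 45, 46, 32, 24, 36, 47, 62, 71, 62, 62, 60, 57, 49, 60, 52, 51, 53, 54, 49, 47, 41, 86])
(265, [43, 45, 44, 45, 44, 36, 38, 55, 48, 54, 83, 63, 63, 62, 57, 52, 52, 52, 52, 52, 46, 46, 42, 39, 57])
```

The ball sits within 0.02 rad of the upright position. On to the lid handle.

```bash
python3 -m crank '[[[4,8,0],10.6,0.5],[[8,16,0],21.2,0.5],[[12,24,0],31.8,0.5],[[16,32,0],42.4,0.5],[[20,40,0],53,0.5],[[22,47,0],63.6,0.5],[[22,47,0],74.2,0.5],[[22,47,0],84.8,0.5]]' 60; python3 -m crank '[[[0,0,0],5.2,0.5],[[0,0,0],5.2,0.5]]'; python3 - <<'E'
from h import *
s=robot.read_state();print(s["tcp_pos"],s["qpos"])
E
```

```text
time_s: 5.45
tcp_pos: [418.1, -165.4, 225.8]
eef_rot: [2.487, 1.92, 0.0]
force: [-0.9, -0.6, -0.3]
grip_width: 0.503
gripper_force: 0.0
time_s: 5.7
tcp_pos: [418.0, -165.5, 225.7]
eef_rot: [2.404, 2.022, 0.0]
force: [0.0, 0.5, -1.5]
grip_width: 0.5
gripper_force: 0.0
[ 418.03641134 -165.47669131  225.73980864] [ 0.59357733  0.11850202 -0.30505614  2.02739526  0.04218255  1.00143715
  0.09576803]
```

```bash
python3 -m crank '[[[0,0,-40],0,0.5],[[0,0,-80],0,0.5],[[0,0,-105],0,0.5],[[0,0,-127],0,0.5],[[0,0,-127],0,0.5],[[0,0,-127],0,0],[[0,0,-127],0,0],[[0,0,-127],0,0]]' 60
```

```text
time_s: 6.7
tcp_pos: [417.2, -165.4, 99.6]
eef_rot: [-2.404, -2.022, 0.002]
force: [-11.0, 3.3, 14.5]
grip_width: 0.114
gripper_force: 58.6
```

```bash
python3 -m crank '[[[1.5,-0.3,7],0,0],[[4.8,-0.8,18.8],0,0],[[11.5,-2,36.9],0,0],[[20,-3.4,54.4],0,0],[[30.2,-5.2,70.8],0,0],[[41.8,-7.2,86.2],0,0],[[55,-9.5,100.3],0,0],[[55,-9.5,100.3],0,0]]'
python3 - <<'E'
from h import *
save(camera("scene"),"d1.png",(100,100,300,300),2.5)
E
```

```text
time_s: 7.7
tcp_pos: [470.5, -174.8, 201.1]
eef_rot: [-2.402, -2.02, 0.007]
force: [-40.1, 8.6, 39.5]
grip_width: 0.118
gripper_force: 61.6
```

View pics/d1.png

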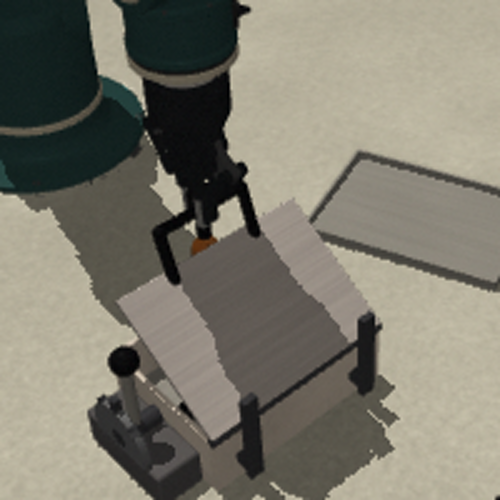

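The lid is partly raised (about 0.6 rad), the handle is still held at (200,210), and the lever is upright at (125,360). The force is radial, so I'll widen the arc by about 3 mm.

```bash
python3 -m crank '[[[12.6,-2.2,15.1],0,0],[[28.5,-4.9,26.4],0,0],[[45.4,-7.8,36.1],0,0],[[63.2,-10.9,44],0,0],[[81.6,-14.1,50],0,0],[[100.7,-17.4,54.3],0,0],[[119.9,-20.7,56.5],0,0],[[119.9,-20.7,56.5],0,0]]'
```

```text
time_s: 8.75
tcp_pos: [594.9, -196.2, 258.2]
eef_rot: [2.401, 2.02, 0.004]
force: [0.3, -0.9, 14.1]
grip_width: 0.114
gripper_force: 63.4
```

```bash
python3 -m crank '[[[9.5,-1.6,0.2],0,0],[[19,-3.3,0.2],0,0],[[28.5,-4.9,-0.5],0,0],[[38,-6.6,-1.5],0,0],[[45,-7.8,-2.7],0,0],[[50,-8.6,-3.7],0,0],[[54,-9.3,-4.5],0,0],[[54,-9.3,-4.5],0,0]]'; python3 -m crank '[[[2,-0.3,-0.5],0,0],[[4,-0.7,-1],0,0],[[6,-1,-1.5],0,0],[[8,-1.4,-2],0,0],[[8,-1.4,-2],0,0]]'
```

```text
time_s: 9.75
tcp_pos: [647.5, -205.5, 252.3]
eef_rot: [2.403, 2.021, 0.001]
force: [-0.2, -2.3, 4.9]
grip_width: 0.11
gripper_force: 64.5
time_s: 10.38
tcp_pos: [655.4, -206.8, 249.7]
eef_rot: [2.403, 2.022, 0.001]
force: [0.2, -2.7, 5.0]
grip_width: 0.11
gripper_force: 65.3
```

```bash
python3 -m crank '[[[1.5,-0.3,-0.4],0,0],[[3,-0.5,-0.9],0,0],[[4.5,-0.8,-1.3],0,0],[[4.5,-0.8,-1.3],0,0]]'; python3 -m crank '[[[1.5,-0.3,-0.5],0,0],[[3,-0.5,-1],0,0],[[3,-0.5,-1],0,0]]'
```

```text
time_s: 10.88
tcp_pos: [658.6, -207.3, 248.7]
eef_rot: [-2.403, -2.022, 0.002]
force: [-14.4, 0.9, 16.3]
grip_width: 0.108
gripper_force: 66.6
time_s: 11.25
tcp_pos: [658.9, -207.4, 248.5]
eef_rot: [-2.4, -2.019, 0.008]
force: [-44.9, 7.2, 37.0]
grip_width: 0.111
gripper_force: 69.3
```

```bash
python3 -m crank '[[[-2,0.3,0.6],0,0],[[-2.5,0.4,0.8],0,0],[[-2.5,0.4,0.8],0,0.2],[[-2.5,0.4,0.8],0,0.35],[[-2.5,0.4,0.8],0,0.4],[[-2.5,0.4,0.8],0,0.4],[[-2.5,0.4,10],0,0.4],[[-2.5,0.4,25],0,0.4]]' ; python3 -m crank '[[[0,0,40],0,0.4],[[-40,10,70],0,0.4],[[-80,40,70],0,0.4],[[-120,80,60],0,0.4],[[-150,130,50],0,0.4],[[-170,180,40],0,0.4],[[-190,240,30],0,0.4],[[-190,240,30],0,0.4]]'
python3 - <<'E'
from h import *
import pickle
a=camera("scene");b=camera("top");pickle.dump((a,b),open("c2.pkl","wb"))
A=cv2.resize(a["pixels"][155:315,110:270,::-1],(400,400),interpolation=cv2.INTER_CUBIC)
B=cv2.resize(b["pixels"][140:260,265:385,::-1],(400,400),interpolation=cv2.INTER_CUBIC)
cv2.imwrite("pics/o1.png",cv2.convertScaleAbs(np.hstack([A,B]),alpha=1.5))
E
```

```text
time_s: 12.25
tcp_pos: [659.8, -207.2, 272.4]
eef_rot: [-2.403, -2.023, 0.0]
force: [-0.5, 0.7, 0.8]
grip_width: 0.399
gripper_force: 0.0
time_s: 13.25
tcp_pos: [468.7, 36.7, 302.7]
eef_rot: [2.397, 2.03, 0.001]
force: [-0.2, -1.0, -0.0]
grip_width: 0.396
gripper_force: 0.0
```

View pics/o1.png

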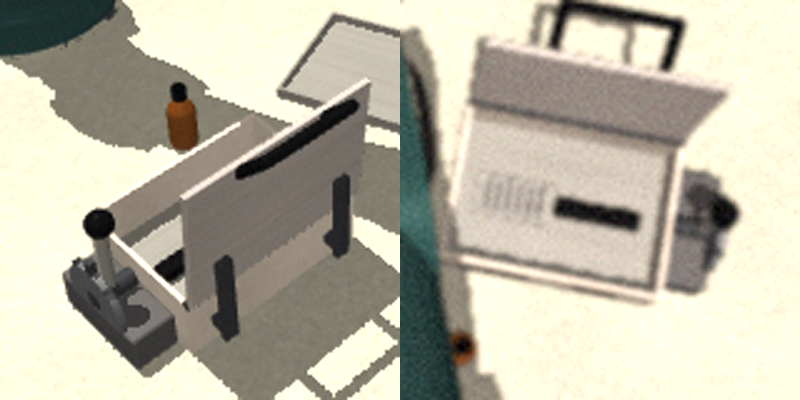

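The lid rests open against the posts and the lever is still upright. In the top crop the file lies in the well with its ribbed blade at (485–550,195) and black handle (555–638,205–219). The scene crop shows the handle end at (170,265).

```bash
python3 - <<'E'
from h import *
import pickle
a,b=pickle.load(open("c2.pkl","rb"))
g=cv2.cvtColor(b["pixels"],cv2.COLOR_RGB2GRAY)
x0,y0=(300,185);m=(g[185:220,300:350]<70)
m=m.astype(np.uint8);m[:, 46:]=0
n,l,st,ce=cv2.connectedComponentsWithStats(m);print(st[1:].tolist(),ce[1:].round(1).tolist())
i=1+np.argmax(st[1:,4]);pts=np.argwhere(l==i)[:,::-1].astype(np.float32)
r=cv2.minAreaRect(pts);print(r)
bp=cv2.boxPoints(r)+[x0,y0]
for z in(28,36):
    c=np.array([onz(b,u,v,z) for u,v in bp]);print(z,c[:,:2].round(0).tolist(),c.mean(0).round(1))
c=onz(b,*(pts.mean(0)+[x0,y0]),36);print("handle mid @36",c.round(1))
# local coordinates in steriliser frame, and scene dark blob
ga=cv2.cvtColor(a["pixels"],cv2.COLOR_RGB2GRAY);
mm=(ga[250:275,165:190]<50).astype(np.uint8);n,l,st,ce=cv2.connectedComponentsWithStats(mm);print(st[1:].tolist(),(ce[1:]+[165,250]).round(1).tolist())
for z in(20,36,50):
    P=np.array([onz(b,u,v,z) for u,v in bp]);print("scene proj",z,[np.round(proj(a,p),1).tolist() for p in P])
print(ga[254:272,168:186])
# lid check: handle bar ends
E
```

```text
[[11, 14, 26, 10, 138], [42, 26, 1, 3, 3], [41, 34, 1, 1, 1]] [[23.5, 18.6], [42.0, 27.0], [41.0, 34.0]]
((23.59615135192871, 18.519229888916016), (25.29897689819336, 5.491251468658447), 11.309932708740234)
28 [[519.0, -180.0], [537.0, -184.0], [522.0, -269.0], [504.0, -265.0]] [ 520.5 -224.4   28. ]
36 [[517.0, -179.0], [536.0, -183.0], [521.0, -267.0], [503.0, -263.0]] [ 519.3 -223.    36. ]
handle mid @36 [ 518.8 -222.9   36. ]
[[7, 5, 12, 13, 97], [0, 20, 1, 1, 1]] [[178.6, 261.2], [165.0, 270.0]]
scene proj 20 [[199.1, 248.3], [203.6, 252.4], [177.1, 270.6], [172.7, 266.1]]
scene proj 36 [[198.5, 243.3], [203.1, 247.3], [176.7, 265.2], [172.3, 260.8]]
scene proj 50 [[198.1, 238.8], [202.6, 242.8], [176.4, 260.4], [172.0, 256.1]]
[[135 136 136 136 134 135 135 137 133 129 133 132 128 125  67  59  74  75]
 [135 137 135 134 137 134 135 131 131 133 133 125  67  16  15  55  77  78]
 [135 134 135 135 136 134 130 134 132 127 126  68  18  14  13  42  73  77]
 [133 136 135 134 130 133 135 134 128  65  15  14  13  15  14  42  73  77]
 [134 136 133 131 133 133 128 126  68  18  15  13  16  1
[... 294 characters left out ...]
 10   8   5  26  73  81]
 [119 193 201 158  52  15  13  17  15  12  11   9   6   5   8  26  72  78]
 [ 94 120 169 198 158  51  18  16  11  10   8   3   5  12  23  45  76  79]
 [ 95  96  95 167 196 157  81  23  10   5   7   7  11  35  61  71  78  82]
 [ 95  95  95  96 168 196 200  87  18   9  10  17  33  60  73 134  85  82]
 [ 97  94  96  96  97 169 197 202  88  33  35  60  73  74 135 137  87  80]
 [ 96  96  96  96  97  96 145 199 203 133  75  72 134 138 138 137  86  78]
 [ 94  94  94  97  98  98  98 146 195 202 145 142 139 137 138 138  96  80]
 [ 82  94  95  95  96  98  96  98 144 195 202 174 143 138 138 138  96  79]
 [ 74  75  93  97  94  97  97  97  96 145 194 200 175 144 138 138  97  78]]
```

```bash
python3 -m crank '[[[11,-48,0],0,0.6],[[22,-96,0],0,0.6],[[33,-144,-20],0,0.6],[[44,-192,-60],0,0.6],[[54,-239,-110],0,0.6],[[54,-239,-165],0,0.6],[[54,-239,-200],0,0.6],[[54,-239,-200],0,0.6]]' 35; python3 -m crank '[[[0,0,-25],0,0.6],[[0,0,-45],0,0.6],[[0,0,-62],0,0.6],[[0,0,-62],0,0.6]]'
python3 - <<'E'
from h import *
s=robot.read_state();print(s["tcp_pos"],s["force"])
a=camera("scene");save(a,"f1.png",(130,180,260,310),4)
E
```

```text
time_s: 14.35
tcp_pos: [522.6, -207.1, 99.9]
eef_rot: [-2.403, -2.019, 0.003]
force: [0.1, 0.1, 0.6]
grip_width: 0.603
gripper_force: 0.0
time_s: 14.85
tcp_pos: [523.9, -206.5, 39.8]
eef_rot: [-2.404, -2.023, 0.001]
force: [0.8, -0.2, 0.3]
grip_width: 0.6
gripper_force: 0.0
[ 523.86035518 -206.54975266   39.82209528] [ 0.83845443 -0.16517753  0.32218664]
```

View pics/f1.png

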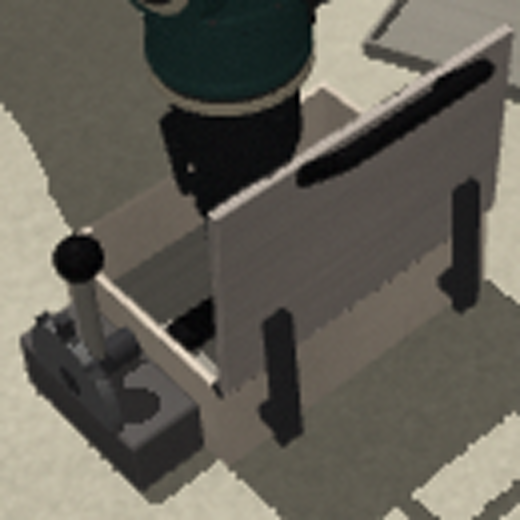

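The gripper is in the well above the handle (190,325), clear of lid and walls. I'll go down 16 mm and close.

```bash
python3 -m crank '[[[-1,4,-6],0,0.6],[[-1,4,-12],0,0.6],[[-1,4,-16],0,0.6],[[-1,4,-16],0,0],[[-1,4,-16],0,0],[[-1,4,-16],0,0],[[-1,4,-16],0,0],[[-1,4,-16],0,0]]' 35
```

```text
time_s: 15.9
tcp_pos: [522.9, -202.3, 23.8]
eef_rot: [2.403, 2.023, 0.0]
force: [-0.4, -0.6, 2.8]
grip_width: 0.222
gripper_force: 34.9
```

```bash
python3 -m crank '[[[0,0,8],0,0],[[0,0,25],0,0],[[0,0,55],0,0],[[0,0,90],0,0],[[0,0,120],0,0],[[0,0,140],0,0],[[0,0,145],0,0],[[0,0,145],0,0]]' 50; python3 -m crank '[[[-2,35,0],0,0],[[-4,75,0],0,0],[[-6,120,0],0,0],[[-8,165,0],0,0],[[-10,210,0],-10,0],[[-14,255,0],-20,0],[[-18,300,0],-30,0],[[-20,335,0],-40,0]]'; python3 -m crank '[[[0,10,0],-9,0],[[0,10,0],-18,0],[[0,10,0],-27.5,0],[[0,10,0],-27.5,0]]'
python3 - <<'E'
from h import *
import pickle
s=robot.read_state();print(s["tcp_pos"],s["eef_rot"])
a=camera("scene");b=camera("top");pickle.dump((a,b),open("c3.pkl","wb"))
A=cv2.resize(a["pixels"][90:250,180:340,::-1],(400,400),interpolation=cv2.INTER_CUBIC)
B=cv2.resize(b["pixels"][140:260,160:280,::-1],(400,400),interpolation=cv2.INTER_CUBIC)
cv2.imwrite("pics/t1.png",np.hstack([A,B]))
E
```

```text
time_s: 16.9
tcp_pos: [522.6, -202.2, 168.8]
eef_rot: [2.403, 2.023, -0.0]
force: [0.6, -0.5, -1.9]
grip_width: 0.221
gripper_force: 49.5
time_s: 17.9
tcp_pos: [501.9, 134.6, 167.8]
eef_rot: [-2.952, -1.072, 0.002]
force: [1.1, -1.2, -1.4]
grip_width: 0.215
gripper_force: 49.5
time_s: 18.4
tcp_pos: [502.3, 142.8, 167.9]
eef_rot: [3.122, 0.348, -0.002]
force: [-0.0, -0.1, -1.7]
grip_width: 0.218
gripper_force: 49.5
[502.30931836 142.77358668 167.88883719] [ 3.12193007e+00  3.48452224e-01 -2.22039730e-03]
```

View pics/t1.png

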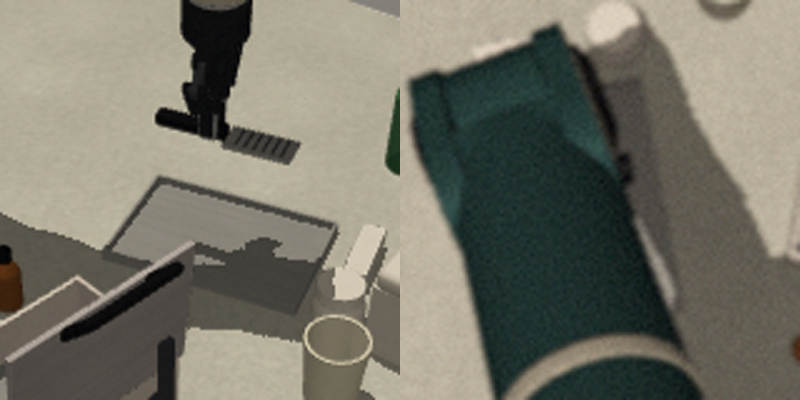

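The file (160,115)–(295,150) is held level, ribs up and parallel to the tray's long side. I'll lower it.

```bash
python3 -m crank '[[[0,0,-30],0,0],[[0,0,-65],0,0],[[0,0,-95],0,0],[[0,0,-120],0,0],[[0,0,-138],0,0],[[0,0,-148],0,0],[[0,0,-153],0,0],[[0,0,-153],0,0]]'; python3 -m crank '[[[0,0,-2],0,0],[[0,0,-4],0,0],[[0,0,-5],0,0],[[0,0,-5],0,0]]'
```

```text
time_s: 19.5
tcp_pos: [503.0, 142.8, 15.9]
eef_rot: [-3.122, -0.347, -0.0]
force: [-0.1, 0.1, -0.9]
grip_width: 0.219
gripper_force: 49.5
time_s: 20.0
tcp_pos: [502.8, 142.8, 10.6]
eef_rot: [-3.122, -0.347, 0.0]
force: [-0.5, -0.0, -1.2]
grip_width: 0.216
gripper_force: 49.5
```

```bash
python3 -m crank '[[[0,0,-1],0,0],[[0,0,-2],0,0],[[0,0,-2],0,0]]'; python3 -m crank '[[[0,0,-0.5],0,0],[[0,0,-1],0,0],[[0,0,-1],0,0]]'
```

```text
time_s: 20.38
tcp_pos: [502.7, 142.8, 8.6]
eef_rot: [-3.122, -0.347, 0.0]
force: [-0.8, -1.3, -1.7]
grip_width: 0.219
gripper_force: 49.5
time_s: 20.75
tcp_pos: [502.8, 142.8, 7.9]
eef_rot: [-3.122, -0.347, -0.0]
force: [-2.0, -1.6, 5.6]
grip_width: 0.218
gripper_force: 50.3
```

Contact with the floor. Next I'll release it softly, rise and check.

```bash
python3 -m crank '[[[0,0,-0.3],0,0.2],[[0,0,-0.3],0,0.25],[[0,0,-0.3],0,0.35],[[0,0,-0.3],0,0.45],[[0,0,-0.3],0,0.5],[[0,0,-0.3],0,0.5],[[0,0,15],0,0.5],[[0,0,50],0,0.5]]' 20; python3 -m crank '[[[0,0,50],0,0.5],[[0,0,100],0,0.5],[[0,0,150],0,0.5],[[-40,0,190],0,0.5],[[-80,0,220],0,0.5],[[-120,0,240],0,0.5],[[-150,0,250],0,0.5],[[-150,0,250],0,0.5]]'
python3 - <<'E'
from h import *
s=robot.read_state();print(s["tcp_pos"])
a=camera("scene")
im=a["pixels"][120:320,120:360,::-1]
cv2.imwrite("pics/e1.png",cv2.resize(im,None,fx=3,fy=3,interpolation=cv2.INTER_CUBIC)[:600])
g=cv2.cvtColor(a["pixels"],cv2.COLOR_RGB2GRAY);m=(g[230:262,135:165]<45).astype(np.uint8)
n,l,st,ce=cv2.connectedComponentsWithStats(m);i=1+np.argmax(st[1:,4]);print("ball",ce[i]+[135,230])
E
```

```text
time_s: 21.75
tcp_pos: [502.1, 142.6, 58.1]
eef_rot: [3.122, 0.347, -0.003]
force: [0.8, -0.6, 0.4]
grip_width: 0.503
gripper_force: 0.0
time_s: 22.75
tcp_pos: [351.6, 142.9, 309.4]
eef_rot: [3.122, 0.349, 0.005]
force: [-0.4, -0.4, 0.2]
grip_width: 0.501
gripper_force: 0.0
[351.55312028 142.94598582 309.44316429]
ball [149.4017094  244.32478632]
```

View pics/e1.png

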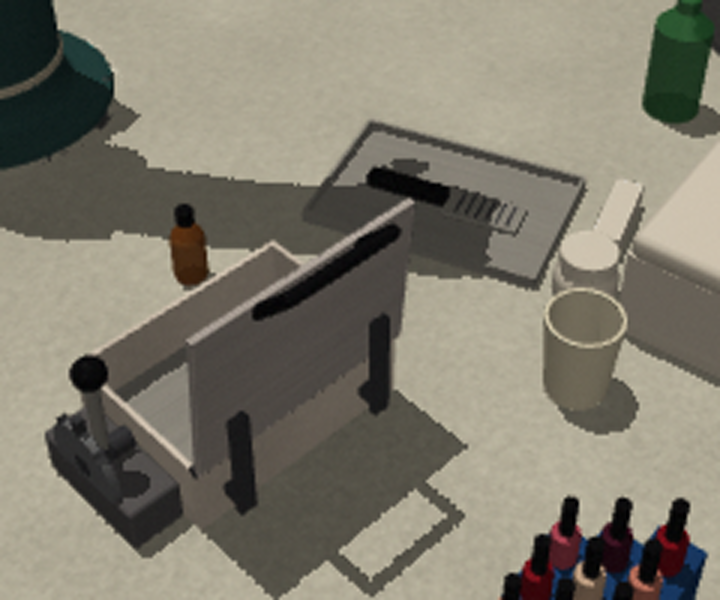

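The picture shows the file flat in the tray, ribs up, at (370–525,175–235), clear of the rim. The lid is open on its posts, the lever upright at (88,373), and the other items in view are where they were.

```bash
python3 -c "
from rig import workorder; print(workorder.close_job())"
```

```text
the job is handed in; nothing more can be done
None
```

The job is handed in: the lever is at vent (within about 0.02 rad of upright), the lid is open on its stop, and the foot file lies ribbed side up, flat in the tray and clear of the rim. The other items in the last picture (the carton was out of frame) looked undisturbed, and the clock stood at about 23 s.

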